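# Turn and scan the housing's label

## Robot

A 7-joint arm with a two-finger parallel gripper is mounted at the origin on the work surface. World frame = base frame: x ahead of the robot, y to its left, z up, the work surface at z = 0. Lengths are in m, angles in rad, forces in N, time in s.
With the tool pointing down it reaches from about 0.425 to 0.875 m from the base axis. Payload 8.4 kg.
Tool frame: the origin (TCP) lies on the centre line of the jaws, within the pads' length; the fingertips stand r.tips_ahead ahead of it and the grasp point (between the pads) is the TCP (r.tips_ahead is the distance from the TCP to the fingertips, in m); z points along the fingers, y is the line along which they close (so a half turn about z gives the same grasp; the last joint's range is limited). The gripper opens to 87 mm and grips with 3 to 60 N. Pads are 19 mm wide; open, the fingers measure 117 mm over their backs; the gripper's body (75 mm by 190 mm) begins 51 mm behind the grasp point.
Start: joints at [-1.351, 0.333, 0.04, 1.465, -0.013, 1.343, -0.059], TCP at [0.204, 0.617, 0.213] pointing down, gripper open.
Joint ranges: [-2.58, 2.58], [-0.38, 2.09], [-1.3, 1.39], [0.25, 2.4], [-1.5, 4.64], [0.08, 2.09], [-2.65, 2.65]. Speed limits (rad/s): [2.22, 2.22, 2.79, 2.79, 3.14, 3.14, 3.14].

## Interface

Orientations are given as a unit quaternion [x, y, z, w].
In Python, from bench import r gives the robot as it stands. Calls block until the motion is done:
- r.movep(position, orientation): joint-space move of the TCP to a pose.
- r.move_l(position, orientation=None, v=0.15, stop_force=None): straight line of the TCP; orientation=None keeps the orientation; v is the mean speed in m/s. With stop_force (N) it stops when the force on the tool has changed by that much, and returns True; else False.
- r.move_j(angles): joint-space move.
- r.set_gripper(opening, grip_force=None): opening from 0.0 (shut) to 1.0 (fully open); grip_force is the grip in N (None keeps the last); returns when the fingers have stopped.
- r.pause(seconds).
- r.ik(position, orientation): joint angles nearest the present ones, or None.
- r.get_image(name): name is "side" or "top"; returns a dict with "image" (420x560x3 uint8, red, green, blue), "range_z" (420x560 float32, m along the optical axis (not along the pixel's ray), 0 where there is no reading), "fov_y" (degrees; the focal length in pixels is half the picture's height over the tangent of half this angle, whatever the lens; pixels are square), "cx", "cy" (the principal point, pixels), "view" (4x4, takes a point from world to camera coordinates). Camera axes: x right, y down, z forward; pixel columns grow to the right and rows downward; lengths in m; the calibration is good to about 2 mm. A picture is of the moment at which its call begins.
A pose or a line that the arm cannot do raises r.PlanningError and nothing moves.
- r.job_done(): hands the job in; it is judged then, once.
Readings, each from a call of its own:
- r.read_clock(): time.
- r.read_joints(): joint angles.
- r.read_qd(): joint speeds.
- r.read_tau(): joint torques, N m.
- r.read_position(): TCP position.
- r.read_eef_rot(): TCP orientation.
- r.read_wrist_force(): force on the tool from outside, world axes, zero at the start.
- r.read_ft_torque(): the same for the moment, N m.
- r.read_gripper_width(): opening from 0.0 (shut) to 1.0 (fully open).
- r.read_finger_force(): force on a finger pad.
Only numpy, scipy, OpenCV 4.12 (cv2) and the standard library are available. Lean on these libraries where they do the work, as an engineer would, in place of code of your own. Each camera call takes 0.05 s, during which the arm holds its last target. There are 200 camera calls.

## Task

Turn the turntable until the barcode label on the white housing faces the open front, straight away from the clear screen. Then pick up the hand scanner, aim its window squarely at the middle of the label from about 80 mm away and hold it steady there for two seconds, and finally set it down, without dropping it, flat in the middle of the blue tray and along its length. Do not let the scanner touch the turntable station, and leave the spray bottle, the blue bin and the tweezers where they are.

Things in the scene. Friction and masses are not known exactly. Their poses are not given: they have to be found in the camera images.
- station: Fixed station, place and yaw vary. Origin on the bench, on the turntable's axis. Clear screen at +x, 170 mm from the axis, 318 mm wide, top 160 mm above the bench; the -x side, towards the robot, is the open front. Aluminium turntable, 270 mm across, top 35 mm above the bench, with a fixed white housing 84 mm wide, about 93 mm deep, its top (a low round boss) 119 mm above the bench.
- peg0 (a point): Top of one of four upright steel pegs on the turntable, 16 mm thick, 115 mm from its axis, tops 95 mm above the bench, bottoms on the turntable. This one stands 45 degrees counter-clockwise (from above) from the label's direction, the others 135, 225 and 315. The turntable is turned by pushing any peg sideways.
- turntable (a joint): Turn of the turntable in rad, counter-clockwise from above positive: 0 = label faces the screen (station +x); +3.14 or -3.14 = label faces straight out of the open front. Stops at +-3.8. Stiff enough (about 0.12 N m, 1 N at a peg) to stay where it is left.
- label: White paper label with black bars, 64 mm wide, 36 mm tall, on the sloping face of the housing. Origin in the middle of the label, 38 mm from the turntable's axis and 74 mm above the bench; +x points straight out of the label, 20 degrees above the horizontal; y along its width.
- scanner: Loose grey hand scanner, 147 mm long, 0.12 to 0.25 kg, lying flat on the bench. Origin on its underside, close below its centre of mass; z up; +x runs forward along it to the window. The handle (36 mm wide in y, 32 mm tall) spans x = -85 to +25 mm, the wider head (66 mm wide, 36 mm tall) x = +25 to +62 mm. The beam leaves along +x; it reads by itself, there is no trigger to press.
- window (a point): Middle of the scanner's dark front window, at x = +62 mm, y = 0, 18 mm above the scanner's underside; axes as the scanner's.
- tray: Fixed open blue tray, outside 200 mm (x) by 140 mm (y), walls 5 mm thick and 20 mm high, floor 5 mm thick. Origin at the centre of its underside. The scanner lies in it along the tray's length, pointing either way.
- spray_bottle: Bystander: white spray bottle with black trigger head, 66 mm across, 193 mm tall, standing. Origin at the centre of its underside.
- bin: Bystander: small open blue bin, 90 mm by 110 mm by 60 mm tall. Origin at the centre of its underside.
- tweezers: Bystander: dark steel tweezers lying on the bench, 132 mm along x, 8 mm high. Origin near the middle, on the underside.
Things that resemble listed ones, but are neither listed nor needed, are in the scene too. There is more than one size of the scanner; the one meant has the size given above. Of the things that look like the tray, the larger one is meant.

How it is judged:
By the outcome, as a careful person would: the job done as asked, in the order asked, and still so for the second after the job is handed in, with the robot touching nothing.
It also fails if it takes over 72 s, if anything falls off the work surface, if the arm or the gripper's body presses on something with over 40 N, if the wrist force passes 120 N, or if a joint passes its speed limit or range.

## Working session

There is one attempt and no reset: what is moved stays moved. The work goes in short steps, each a Python script; the robot and the scene stay as the last script left them, time stands still between calls to the robot, and variables do not carry over. Pictures are saved under pics/ and viewed, at most 11 in all, crops included, and the job is handed in when it is done.

```bash
mkdir -p pics; ls
cat > h.py <<'E'
import numpy as np, cv2, pickle
from scipy.spatial.transform import Rotation as R
def grab(r,n):
    d=r.get_image(n); pickle.dump(d,open(f'{n}.pkl','wb')); return d
def load(n): return pickle.load(open(f'{n}.pkl','rb'))
def cloud(d):
    h,w=d['range_z'].shape; f=h/2/np.tan(np.radians(d['fov_y'])/2)
    v,u=np.mgrid[:h,:w]; z=d['range_z']
    p=np.stack([(u-d['cx'])/f*z,(v-d['cy'])/f*z,z],-1)
    V=np.array(d['view']); return (p-V[:3,3])@V[:3,:3]
def proj(d,P):
    V=np.array(d['view']); f=d['range_z'].shape[0]/2/np.tan(np.radians(d['fov_y'])/2)
    p=np.atleast_2d(P)@V[:3,:3].T+V[:3,3]; return p[:,:2]/p[:,2:]*f+[d['cx'],d['cy']]
def save(name,img,s=1): cv2.imwrite('pics/'+name,cv2.resize(img[...,::-1],None,fx=s,fy=s,interpolation=cv2.INTER_CUBIC))
E
python3 - <<'E'
from bench import r; from h import *
for n in('side','top'):
    d=grab(r,n); save(n+'0.png',d['image'],1.4); print(n,d['fov_y'],d['cx'],d['cy'],np.round(d['view'],3).tolist())
print(r.tips_ahead,r.read_clock(),r.read_eef_rot())
E
```

```text
pics
side 54.78146700567127 279.35174750482736 209.41749904105072 [[0.901, -0.433, -0.006, -0.517], [-0.292, -0.597, -0.747, 0.258], [0.32, 0.675, -0.665, 1.193], [0.0, 0.0, 0.0, 1.0]]
top 49.308513072941764 275.19975993497883 212.00568890744492 [[0.024, -0.999, 0.025, -0.018], [-0.981, -0.028, -0.192, 0.587], [0.193, -0.02, -0.981, 1.289], [0.0, 0.0, 0.0, 1.0]]
0.019 0.1 [ 1.58723442e-01  9.87322798e-01 -7.44430791e-04 -8.30536605e-05]
```

View pics/top0.png

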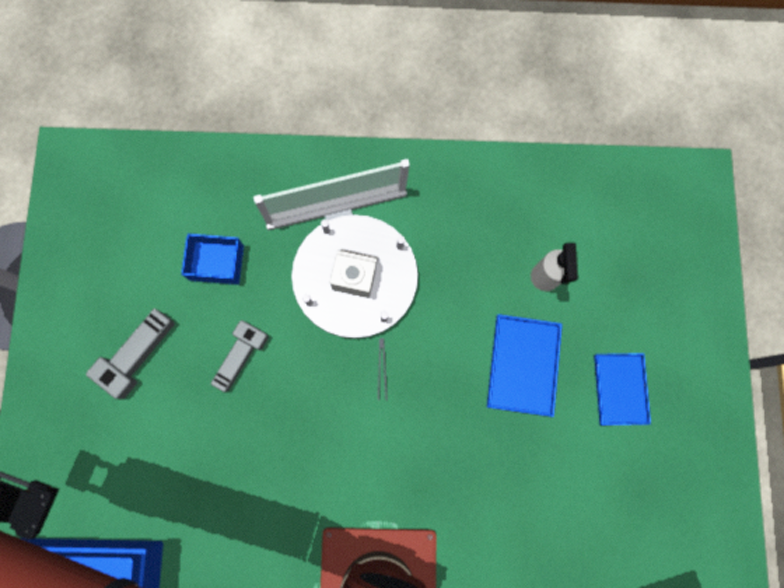

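View pics/side0.png

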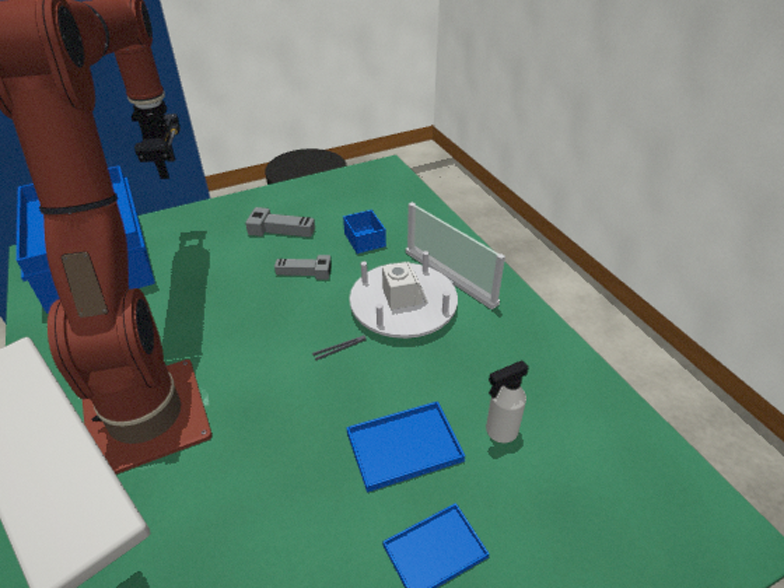

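The top picture shows scanner candidates: a large one at about (130,355) and a small one at (240,355). The tray candidates are (525,365), larger, and (622,388), smaller. The bin is at (213,258), the tweezers at (382,370), the bottle at (550,270) and the turntable at (355,275). Next I'll measure their sizes.

Run:
```python
from h import *
d=load('top'); C=cloud(d); im=d['image'].astype(int); 
v,u=np.mgrid[:420,:560]
def box(x0,x1,y0,y1): # in 1.4 px
    return (u>x0/1.4)&(u<x1/1.4)&(v>y0/1.4)&(v<y1/1.4)
print('bench z',np.median(C[box(300,330,400,440)][:,2]), np.median(C[box(560,600,450,500)][:,2]))
def rect(name,m,zc=None):
    P=C[m]; (c,s,a)=cv2.minAreaRect(P[:,:2].astype(np.float32)); print(name,np.round(c,4),np.round(s,4),round(a,2),'z',np.percentile(P[:,2],[5,50,98]).round(4),m.sum())
grey=C[...,2]>.012
rect('big',box(80,178,300,405)&grey); rect('small',box(205,275,315,395)&grey)
blue=(im[...,2]>im[...,1]*1.3)
wall=C[...,2]>.012
rect('trayL',box(480,568,310,420)&wall);rect('trayS',box(588,660,345,430)&wall)
rect('bin',box(175,250,225,290)&(C[...,2]>.05))
rect('screen',box(245,415,150,235)&(C[...,2]>.1))
rect('tweez',box(370,395,340,405)&(im.sum(-1)<150));rect('bottle',box(525,585,240,295)&(C[...,2]>.03))
m=box(285,425,210,340)&(abs(C[...,2]-.035)<.006)
P=C[m][:,:2].astype(np.float32); print('disc',cv2.minEnclosingCircle(P))
pg=box(285,425,205,340)&(C[...,2]>.088)&(C[...,2]<.100)
n,l,st,cc=cv2.connectedComponentsWithStats(pg.astype(np.uint8))
for i in range(1,n): print('peg',cc[i].round(1),st[i,4],C[l==i].mean(0).round(4))
rect('boss',box(285,425,210,340)&(C[...,2]>.108))
a=cv2.resize(d['image'][145:250,195:310][...,::-1],None,fx=5,fy=5,interpolation=cv2.INTER_CUBIC)
s=load('side')['image'][170:250,240:350]; s=cv2.resize(s[...,::-1],None,fx=5,fy=5,interpolation=cv2.INTER_CUBIC)[:, :]
cv2.imwrite('pics/tt.png',a);
```

```text
bench z -0.0012734214771095008 -0.00045136203838404255
big [0.362  0.3193] [0.5599 0.1963] 63.93 z [0.0207 0.0409 0.052 ] 1518
small [0.3901 0.1839] [0.3406 0.1473] 62.44 z [0.0232 0.0315 0.0408] 813
trayL [ 0.4483 -0.1795] [0.2179 0.4221] 3.39 z [0.0132 0.0185 1.3775] 470
trayS [ 0.4045 -0.2706] [0.148 0.594] 1.36 z [0.0123 0.015  1.3775] 206
bin [0.5431 0.2057] [0.5477 0.1331] 53.61 z [0.0511 0.0572 0.0668] 256
screen [0.5743 0.0451] [0.4857 0.318 ] 16.51 z [0.1043 0.142  1.3775] 1128Traceback (most recent call last):
  File "<stdin>", line 16, in <module>
  File "<stdin>", line 8, in rect
    return _quantile_unchecked(
        a, q, axis, out, overwrite_input, method, keepdims, weights)
    return _ureduce(a,
                    func=_quantile_ureduce_func,
    ...<5 lines>...
                    overwrite_input=overwrite_input,
                    method=method)
    r = func(a, **kwargs)
    result = _quantile(arr,
                       quantiles=q,
    ...<2 lines>...
                       out=out,
                       weights=wgt)
    slices_having_nans = np.isnan(arr[-1, ...])
                                  ~~~^^^^^^^^^
IndexError: index -1 is out of bounds for axis 0 with size 0
```

```bash
cat >> h.py <<'E'
def masks(d):
    C=cloud(d); ok=d['range_z']>.1; v,u=np.mgrid[:420,:560]
    def box(x0,x1,y0,y1): return (u>x0/1.4)&(u<x1/1.4)&(v>y0/1.4)&(v<y1/1.4)&ok
    return C,box
def comp(m,er=0):
    n,l,st,cc=cv2.connectedComponentsWithStats(m.astype(np.uint8)); return l==1+np.argmax(st[1:,4])
def rect(name,C,m):
    P=C[m]; (c,s,a)=cv2.minAreaRect(P[:,:2].astype(np.float32)); print(name,np.round(c,4),np.round(s,4),round(a,2),'z',np.percentile(P[:,2],[5,50,98]).round(4),m.sum()); return c,s,a
E
python3 - <<'E'
from h import *
d=load('top'); C,box=masks(d); Z=C[...,2]; im=d['image'].astype(int)
blue=im[...,2]>im[...,1]*1.2
rect('big',C,comp(box(80,178,300,405)&(Z>.012)&(Z<.08))); 
rect('small',C,comp(box(205,275,315,395)&(Z>.012)&(Z<.08)));rect('small head',C,comp(box(205,275,315,395)&(Z>.0335)&(Z<.08)))
rect('trayL',C,comp(box(480,568,310,420)&blue&(Z<.03)));rect('trayS',C,comp(box(588,660,345,430)&blue&(Z<.03)))
rect('trayLwall',C,comp(box(480,568,310,420)&(Z>.014)&(Z<.03)))
rect('bin',C,comp(box(175,250,225,290)&(Z>.05)&(Z<.08)))
rect('screen',C,comp(box(245,415,150,235)&(Z>.1)&(Z<.2)))
rect('bottle',C,comp(box(525,585,240,295)&(Z>.03)&(Z<.3)))
t=box(370,395,340,405)&(im[...,1]<85); rect('tweez',C,comp(t))
m=box(285,425,210,340)&(abs(Z-.035)<.006)
print('disc',cv2.minEnclosingCircle(C[comp(m)][:,:2].astype(np.float32)))
pg=box(285,425,205,340)&(Z>.086)&(Z<.100)
n,l,st,cc=cv2.connectedComponentsWithStats(pg.astype(np.uint8))
for i in range(1,n): print('peg',cc[i].round(1),st[i,4],C[l==i].mean(0).round(4))
rect('boss',C,box(285,425,210,340)&(Z>.108)&(Z<.13))
a=cv2.resize(d['image'][145:290,140:310][...,::-1],None,fx=4.5,fy=4,interpolation=cv2.INTER_CUBIC)
cv2.imwrite('pics/tt.png',a)
E
```

```text
big [0.4617 0.5196] [0.0866 0.1917] 55.04 z [0.0206 0.0408 0.0498] 1492
small [0.454  0.3061] [0.0661 0.1473] 61.66 z [0.023  0.0314 0.0389] 801
small head [0.4986 0.282 ] [0.0661 0.043 ] 61.24 z [0.0338 0.0361 0.0409] 187
trayL [ 0.4581 -0.3063] [0.1445 0.2074] 82.77 z [-0.0004  0.005   0.0215] 3239
trayS [ 0.4128 -0.5164] [0.153  0.1152] 1.35 z [-0.0013  0.0041  0.017 ] 1882
trayLwall [ 0.4553 -0.3054] [0.1418 0.2002] 83.35 z [0.0146 0.0186 0.0242] 410
bin [0.6634 0.3697] [0.1133 0.0914] 86.91 z [0.051  0.0571 0.0639] 251
screen [0.7998 0.112 ] [0.0158 0.318 ] 16.43 z [0.104  0.14   0.1629] 1084
bottle [ 0.6416 -0.3482] [0.0809 0.0477] 10.99 z [0.048  0.1341 0.1954] 730Traceback (most recent call last):
  File "<stdin>", line 11, in <module>
  File "h.py", line 20, in comp
    n,l,st,cc=cv2.connectedComponentsWithStats(m.astype(np.uint8)); return l==1+np.argmax(st[1:,4])
                                                                                ~~~~~~~~~^^^^^^^^^^
    return _wrapfunc(a, 'argmax', axis=axis, out=out, **kwds)
    return bound(*args, **kwds)
ValueError: attempt to get argmax of an empty sequence
```

Run:
```python
from h import *
d=load('top'); C,box=masks(d); Z=C[...,2]; im=d['image'].astype(int)
print('tweez ends',C[int(340/1.4),int(382/1.4)],C[int(398/1.4),int(383/1.4)])
m=box(285,425,210,340)&(abs(Z-.035)<.006)
print('disc',cv2.minEnclosingCircle(C[comp(m)][:,:2].astype(np.float32)))
pg=box(285,425,205,340)&(Z>.080)&(Z<.102)
n,l,st,cc=cv2.connectedComponentsWithStats(pg.astype(np.uint8))
for i in range(1,n): print('peg',cc[i].round(1),st[i,4],C[l==i].mean(0).round(4))
rect('boss',C,box(285,425,210,340)&(Z>.108)&(Z<.13))
# housing points: normals
M=box(325,380,245,305)&(Z>.045)
print('screen L/R', [C[box(*b)&(Z>.12)&(Z<.18)].mean(0).round(3) for b in [(250,275,190,225),(395,412,155,195)]])
a=cv2.resize(d['image'][145:290,140:310][...,::-1],None,fx=4.5,fy=4,interpolation=cv2.INTER_CUBIC)
s=cv2.resize(load('side')['image'][170:245,235:380][...,::-1],None,fx=4,fy=4,interpolation=cv2.INTER_CUBIC)
cv2.imwrite('pics/tt.png',a[:300]);
cv2.imwrite('pics/tt.png',np.vstack([a[:300,130:130+580],s[:,:580]]))
```

```text
tweez ends [0.50446445 0.00362703 0.00607468] [ 0.37966732 -0.0026373  -0.00221071]
disc ((0.6372774839401245, 0.06414757668972015), 0.13489170372486115)
peg [206.6 147.1] 8 [0.7698 0.2044 0.0872]
peg [212. 147.] 1 [0.773  0.1895 0.0807]
peg [231.9 160.3] 26 [0.7303 0.1282 0.0918]
peg [286.1 171.6] 27 [ 0.7007 -0.0309  0.0931]
peg [256.2 181.9] 31 [0.6675 0.0553 0.0912]
peg [248. 183.] 1 [0.6616 0.0785 0.0984]
peg [253. 184.] 1 [0.6583 0.0639 0.1013]
peg [267. 187.] 1 [0.6522 0.0234 0.0955]
peg [268. 191.] 1 [0.6417 0.0202 0.09  ]
peg [267.  195.5] 2 [0.6285 0.0227 0.089 ]
peg [265. 196.] 1 [0.624  0.0284 0.101 ]
peg [266. 200.] 1 [0.6147 0.0253 0.0909]
peg [250.5 206.9] 51 [0.5928 0.0691 0.0917]
peg [265. 204.] 1 [0.6035 0.0278 0.0878]
peg [218.9 213.4] 27 [0.5711 0.1583 0.0929]
peg [274.4 225.3] 27 [ 0.5412 -0.0007  0.0936]
boss [0.6273 0.0654] [0.0832 0.0696] 79.22 z [0.1084 0.1127 0.1219] 555
screen L/R [array([0.758, 0.246, 0.148]), array([ 0.839, -0.03 ,  0.148])]
```

View pics/tt.png

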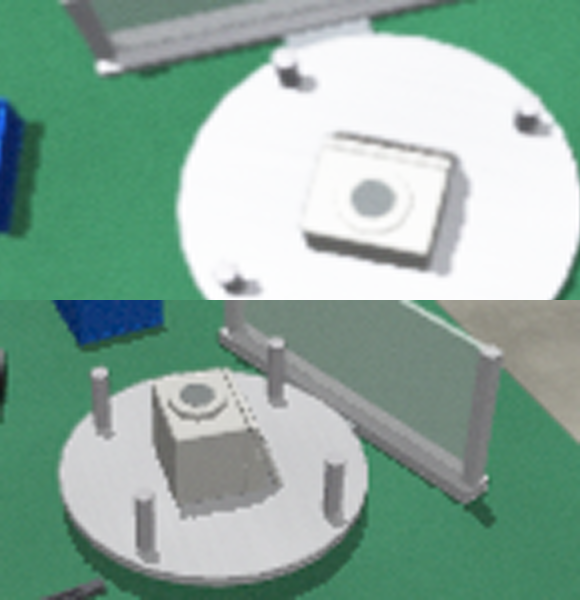

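The crop shows the housing with its sloping face and no visible bars. The sloping face looks away from the robot, towards the screen (top crop's upper edge, and the right-hand side in the side crop). So the turntable stands at about -27°.

The listed scanner is the 147×66 mm one at top picture (240,355), and the listed tray is the 200×140 mm one at (525,365). Next I'll check IK for the whole plan.

```bash
cat >> h.py <<'E'
D=np.radians
AX=np.array([.636,.0638]); YAW=16.4; PR=.115
def q(zt,yt):
    z=np.array(zt,float); z/=np.linalg.norm(z); y=np.array(yt,float); y-=z*(y@z); y/=np.linalg.norm(y)
    return R.from_matrix(np.stack([np.cross(y,z),y,z],1)).as_quat()
def qd(deg): return q([0,0,-1],[np.cos(D(deg)),np.sin(D(deg)),0])
def peg(a,z,r=PR): return [AX[0]+r*np.cos(D(a)),AX[1]+r*np.sin(D(a)),z]
def st(p): c,s=np.cos(D(YAW)),np.sin(D(YAW)); return np.array([AX[0]+c*p[0]-s*p[1],AX[1]+s*p[0]+c*p[1],p[2]])
# scanner pose (Rm, origin) -> TCP pose; grasp at scanner (gx,0,gz), flip = half turn
def tcp(Rm,o,g,flip=1): return o+Rm@np.array(g), q(-Rm[:,2],flip*Rm[:,1])
def Rz(deg): return R.from_euler('z',deg,degrees=True).as_matrix()
def Rscan():
    f=Rz(YAW)@np.array([np.cos(D(20)),0,-np.sin(D(20))]); y=Rz(YAW)[:,1]; return np.stack([f,y,np.cross(f,y)],1)
def scanpose(dist=.08):
    Rm=Rscan(); lab=st([-.038,0,.074]); w=lab-dist*Rm[:,0]; return Rm, w-Rm@np.array([.062,0,.018])
SC=np.array([.4641,.3006,0]); SY=-28.35; G=[0,0,.022]
TRAY=np.array([.4553,-.3054,.005]); TY=-6.65
E
python3 - <<'E'
from bench import r; from h import *
f=lambda p,o:(lambda j: None if j is None else np.round(j,2).tolist())(r.ik(p,o))
for fl in(0,180):
  for a in (304.5,270,230,190,151.6): print(fl,a,f(peg(a,.079),qd(a+90+fl)))
for fl in(1,-1):
  print('pick',f(*tcp(Rz(SY),SC,G,fl))); print('scan',f(*tcp(*scanpose(),G,fl)))
  print('tray',f(*tcp(Rz(TY),TRAY,G,fl)),f(*tcp(Rz(TY+180),TRAY,G,fl)))
E
```

```text
0 304.5 [-0.51, 0.62, 0.71, 1.5, -0.42, 1.18, 0.88]
0 270 [-0.63, 0.53, 0.85, 1.68, -0.44, 1.13, 0.35]
0 230 [-0.75, 0.36, 0.87, 1.87, -0.31, 1.05, -0.46]
0 190 [-0.87, 0.24, 0.8, 1.96, -0.21, 1.02, -1.37]
0 151.6 [-1.27, 0.5, 1.23, 1.91, -0.53, 1.11, -1.9]
180 304.5 [-0.75, 0.87, 1.21, 1.51, -0.82, 1.33, -2.0]
180 270 [-0.81, 0.74, 1.21, 1.69, -0.73, 1.24, -2.57]
180 230 [-0.6, 0.31, 0.67, 1.86, -0.22, 1.04, 2.6]
180 190 [-0.73, 0.22, 0.63, 1.95, -0.15, 1.02, 1.72]
180 151.6 [-0.76, 0.26, 0.53, 1.9, -0.15, 1.03, 0.91]
pick [-0.91, 0.33, 0.29, 1.92, -0.12, 0.91, 0.52]
scan [-0.62, 0.35, 0.56, 1.75, -0.1, 1.44, 1.83]
tray [0.64, 0.31, -0.15, 1.91, 0.06, 0.93, 1.92] [-0.32, 0.49, 1.02, 1.95, -0.5, 0.98, -0.75]
pick [-1.59, 0.65, 1.22, 1.95, -0.71, 1.06, -2.12]
scan [-0.8, 0.4, 0.8, 1.75, -0.18, 1.45, -1.22]
tray [-0.32, 0.49, 1.02, 1.95, -0.5, 0.98, -0.75] [0.64, 0.31, -0.15, 1.91, 0.06, 0.93, 1.92]
```

Run:
```python
from bench import r; from h import *
r.set_gripper(.42)
A0=304.4
r.movep(peg(A0,.2),qd(A0+90))
r.move_l(peg(A0,.125),v=.2)
print('descend',r.move_l(peg(A0,.079),v=.1,stop_force=10),r.read_wrist_force(),r.read_clock())
A1=196.4-45
ok=True
for a in np.linspace(A0,A1,17)[1:]:
    r.move_l(peg(a,.079),qd(a+90),v=.12)
print('f',np.round(r.read_wrist_force(),1),r.read_clock())
r.set_gripper(0,grip_force=8); print(r.read_gripper_width()*87,np.round(r.read_wrist_force(),1),r.read_position())
d=grab(r,'side'); save('turn.png',d['image'][100:300,180:400],3)
grab(r,'top'); print(r.read_clock())
```

```text
descend False [ 0.27368745  0.1102545  -0.01156847] 5.175
f [-0.7 -1.3 -0.2] 10.2417
15.208070360533654 [-2.1 -0.2 -0.2] [0.53480683 0.118682   0.07895995]
10.8583
```

View pics/turn.png

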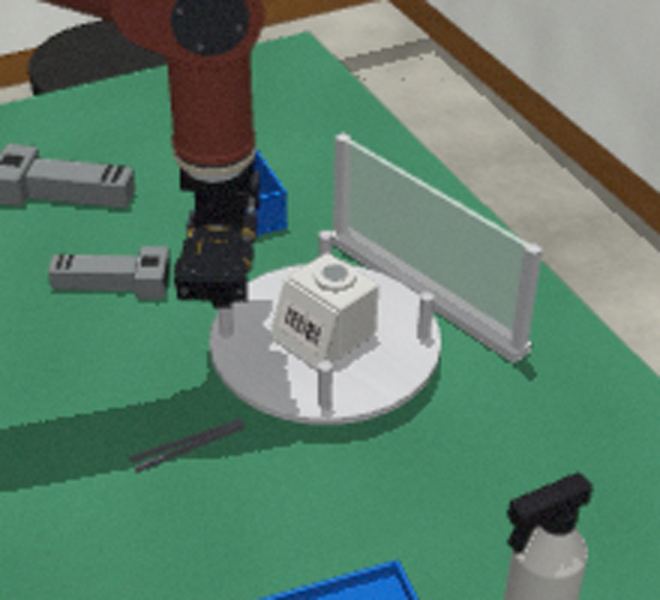

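The label now faces the open front, at (302,322) in the crop, and the jaws hold the front-left peg. I'll release it, rise, and measure the angle.

Run:
```python
from bench import r; from h import *
r.set_gripper(.42); r.move_l(peg(151.4,.15),v=.25)
p,o=tcp(Rz(SY),SC,G); r.set_gripper(.8); r.movep(p+[0,0,.15],o)
d=grab(r,'top'); C,box=masks(d); Z=C[...,2]
pg=box(285,425,205,340)&(Z>.086)&(Z<.100)
n,l,s,cc=cv2.connectedComponentsWithStats(pg.astype(np.uint8))
P=[C[l==i].mean(0) for i in range(1,n) if s[i,4]>8]
for x in P: e=x[:2]-AX; print(x.round(4),np.hypot(*e).round(4),np.degrees(np.arctan2(e[1],e[0])).round(2))
m=box(245,415,150,235)&(Z>.1)&(Z<.2); rect('screen',C,comp(m))
save('top1.png',d['image'][130:320,130:330],3); print(r.read_clock(),r.read_joints())
```

```text
[0.7391 0.0122 0.0933] 0.1153 -26.61
[0.6879 0.1664 0.0939] 0.115 63.16
[0.6077 0.0558 0.0925] 0.0294 -164.12
[ 0.5852 -0.0386  0.0934] 0.1143 -116.4
[0.5341 0.1153 0.0939] 0.1142 153.21
screen [0.8001 0.1116] [0.0172 0.3182] 16.53 z [0.1041 0.1395 0.1626] 1090
14.9083 [-0.02178547  0.23655902 -0.72379109  1.72934846  0.16471855  1.23875423
  0.28879334]
```

View pics/top1.png

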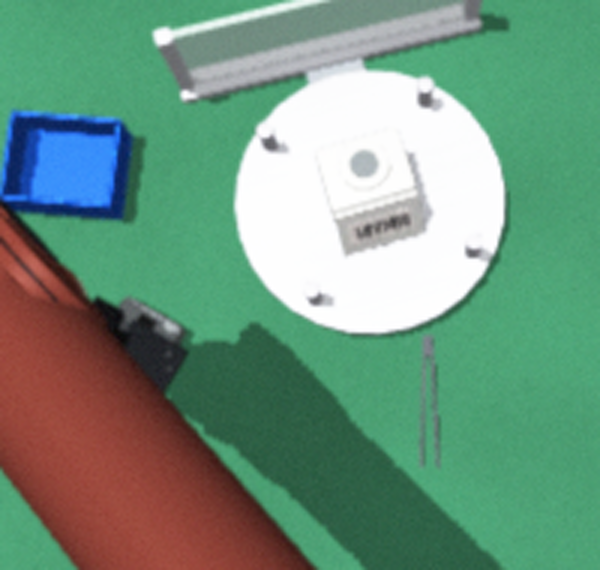

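The pegs put the label at 198.35° against a target of 196.45°, so it is about 1.9° over. I'll correct that by re-gripping the peg, measuring both before and after release.

```bash
cat >> h.py <<'E'
def pegs(r):
    d=grab(r,'top'); C,box=masks(d); Z=C[...,2]
    pg=box(285,425,205,340)&(Z>.086)&(Z<.100)
    n,l,s,cc=cv2.connectedComponentsWithStats(pg.astype(np.uint8)); out=[]
    for i in range(1,n):
        x=C[l==i].mean(0); e=x[:2]-AX
        if s[i,4]>8 and abs(np.hypot(*e)-.115)<.004: out.append(np.degrees(np.arctan2(e[1],e[0])).round(2))
    return out
E
python3 - <<'E'
from bench import r; from h import *
r.set_gripper(.42); A=151.4
r.movep(peg(A,.15),qd(A+90)); r.move_l(peg(A,.079),v=.2,stop_force=10)
r.set_gripper(0,grip_force=8); print('gripped',pegs(r),r.read_position(),np.round(r.read_wrist_force(),1))
r.move_l(peg(A-1.9,.079),qd(A+88.1),v=.05); print('moved',pegs(r),np.round(r.read_wrist_force(),1))
r.set_gripper(.42); print('released',pegs(r)); r.move_l(peg(A-1.9,.15),v=.25)
p,o=tcp(Rz(SY),SC,G); r.set_gripper(.8); r.movep(p+[0,0,.12],o); print('clear',pegs(r),r.read_clock())
E
```

```text
gripped [np.float64(-27.05), np.float64(61.92), np.float64(-116.73)] [0.53540803 0.11907173 0.0795369 ] [-1.6  0.8  5.9]
moved [np.float64(-29.01), np.float64(60.03), np.float64(-118.9)] [-0.4  1.1  6.1]
released [np.float64(-29.01), np.float64(60.01), np.float64(-118.89)]
clear [np.float64(-28.93), np.float64(60.87), np.float64(-119.08), np.float64(151.01)] 23.2833
```

The label is now at 195.97°, about 0.5° off, which is good. The jaw contact on the peg suggests the cameras are offset by about (1.5, 2.5) mm in the world, so I'll apply that. Next is picking the scanner.

```bash
cat >> h.py <<'E'
OFF=np.array([.0015,.0025,0]); AX=AX+OFF[:2]; YAW=16.0; SC=SC+OFF; TRAY=TRAY+OFF
E
python3 - <<'E'
from bench import r; from h import *
p,o=tcp(Rz(SY),SC,G); r.move_l(p+[0,0,.06],o,v=.25)
print(r.move_l(p,v=.08,stop_force=8),r.read_position())
r.set_gripper(0,grip_force=35); print('w',r.read_gripper_width()*87,r.read_finger_force())
r.move_l(p+[0,0,.18],v=.2); print('w',r.read_gripper_width()*87,r.read_finger_force(),r.read_wrist_force(),r.read_clock())
d=grab(r,'side'); save('held.png',d['image'][90:260,130:330],3); grab(r,'top')
Rm,ob=scanpose(); 
for dist,dz in((.08,0),(.10,.10),(.12,.08)):
    R_,o_=scanpose(dist); pp,oo=tcp(R_,o_+[0,0,dz],G); print(dist,dz,pp.round(3),r.ik(pp,oo))
E
```

```text
False [0.46576446 0.30340884 0.02230595]
w 0.08330577833530421 3.849679642589763
w 0.5930637436882076 0.0 [-0.44049557 -0.24290645 -0.96730774] 26.9333
0.08 0 [0.474 0.019 0.126] [ 0.52968613  0.46131423 -0.88456616  1.68278039  0.32275693  1.52499708
  1.41125639]
0.1 0.1 [0.456 0.014 0.233] [ 0.58638096  0.32504086 -0.91666054  1.60016599  0.23381115  1.69473537
  1.48768798]
0.12 0.08 [0.438 0.009 0.22 ] [ 0.61495173  0.28857034 -0.91579853  1.66207402  0.21412021  1.65615548
  1.50924801]
```

View pics/held.png

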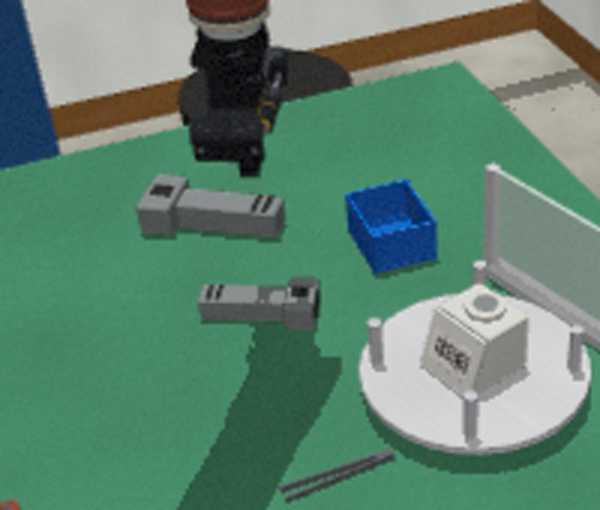

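The crop shows the scanner still on the bench at (260,303), and the jaws shut empty. I'll check whether it moved or whether my position was off.

Run:
```python
from bench import r; from h import *
s=load('side'); t=load('top')
p=r.read_position(); print(p, 'side px of TCP',proj(s,p)-[130,90], 'tips',(proj(s,np.array(p)-[0,0,.019])-[130,90])*3)
for n,d in(('side',s),('top',t)):
    C=cloud(d); ok=(d['range_z']>.1)&(C[...,2]>.012)&(C[...,2]<.05)&(np.hypot(C[...,0]-.46,C[...,1]-.30)<.11)
    rect(n,C,comp(ok)); h=ok&(C[...,2]>.0335); rect(n+' head',C,comp(h))
a=np.hstack([cv2.resize(t['image'][200:300,130:250],None,fx=5,fy=5),cv2.resize(s['image'][140:230,170:250],None,fx=3.7,fy=5.556)]); save('dbg.png',a); print(proj(t,p))
```

```text
[0.4650132  0.30262028 0.20061048] side px of TCP [[83.18553272 59.72707147]] tips [[251.41866657 192.87330859]]
side [0.4542 0.3023] [0.0715 0.149 ] 65.62 z [0.0151 0.031  0.0387] 447
side head [0.5014 0.2814] [0.07   0.0414] 62.26 z [0.0338 0.0358 0.0409] 100
top [0.508  0.2759] [0.0651 0.023 ] 61.63 z [0.028  0.0348 0.039 ] 156
top head [0.5075 0.2763] [0.0648 0.0217] 61.77 z [0.0339 0.0361 0.0391] 100
[[156.69402786 244.43431722]]
```

View pics/dbg.png

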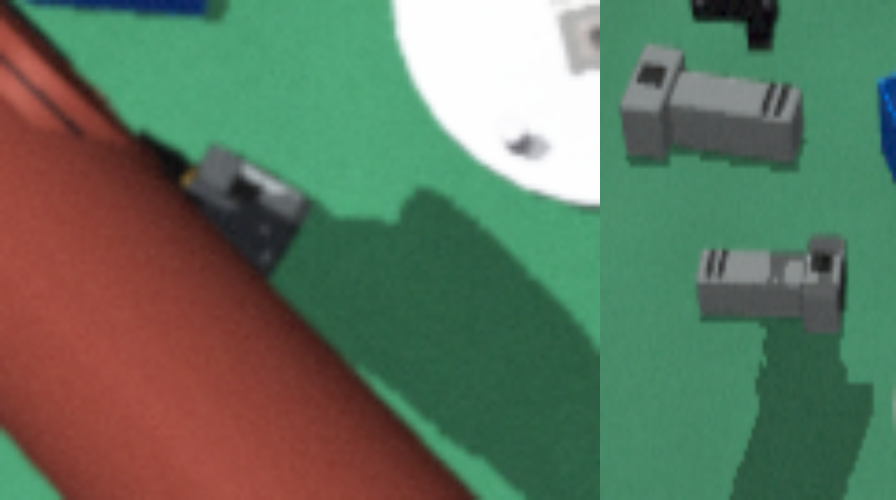

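Run:
```python
from bench import r; from h import *
p=np.array(r.read_position())
def low(tag):
    d=grab(r,'side'); C=cloud(d); p=np.array(r.read_position())
    ok=(d['range_z']>.1)&(np.hypot(C[...,0]-p[0],C[...,1]-p[1])<.07)&(C[...,2]>.07)&(C[...,2]<p[2]+.04)
    P=C[ok]; print(tag,'tcp',p.round(4),'n',len(P),'zmin',np.sort(P[:,2])[:12].round(3), 'low xy',P[P[:,2]<P[:,2].min()+.01].mean(0).round(4)); return d
d=low('shut'); 
print(r.read_gripper_width()); r.set_gripper(.8); print(r.read_gripper_width())
d=low('open'); q0=proj(d,p-[0,0,.019])[0]; print(q0)
save('fing.png',d['image'][110:190,180:260],6); print(r.read_clock(),r.read_eef_rot(),qd(SY+90))
```

```text
shut tcp [0.4651 0.3027 0.2008] n 36 zmin [0.21  0.212 0.212 0.213 0.214 0.214 0.215 0.215 0.215 0.216 0.217 0.218] low xy [0.4645 0.2952 0.2155]
0.00493839189740329
0.7972971791520688
open tcp [0.4656 0.3031 0.202 ] n 44 zmin [0.214 0.215 0.215 0.215 0.216 0.217 0.217 0.218 0.218 0.219 0.219 0.219] low xy [0.4489 0.2678 0.2186]
[213.80622219 154.29110286]
28.4333 [2.44860106e-01 9.69558419e-01 1.72600753e-05 5.81421649e-06] [0.24488436 0.96955229 0.         0.        ]
```

View pics/fing.png

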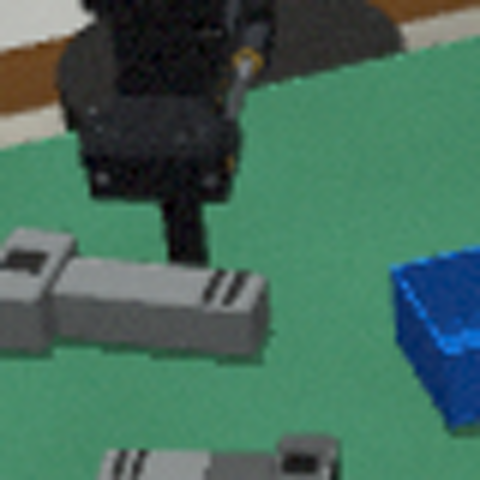

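The side image and the range data both put the fingertips about 28 mm higher than the reported TCP implies. The jaws therefore closed just above the handle. I'll descend astride the handle until the tips touch the bench, then back off and grip.

Run:
```python
from bench import r; from h import *
p,o=tcp(Rz(SY),SC,[0,0,0]); r.move_l(p+[0,0,.03],o,v=.25)
f0=np.array(r.read_wrist_force())
hit=r.move_l(p+[0,0,-.02],v=.04,stop_force=4); z=r.read_position()[2]
print('hit',hit,z,np.round(np.array(r.read_wrist_force())-f0,1))
if hit:
    r.move_l([p[0],p[1],z+.004],v=.05); print(r.read_position())
    r.set_gripper(0,grip_force=35); print('w',r.read_gripper_width()*87,r.read_finger_force())
print(r.read_clock())
```

```text
hit True -0.009007897298637782 [-0.7 -2.5  9.9]
[ 0.46571089  0.30323313 -0.00503935]
w 35.77318820122014 34.988160585053265
31.1167
```

Gripped, at 35.8 mm width. Now lift and go to the pre-scan pose.

```bash
echo 'G=[0,0,-.005]' >> h.py
python3 - <<'E'
from bench import r; from h import *
p,o=tcp(Rz(SY),SC,G); r.move_l(p+[0,0,.16],v=.2)
print('w',r.read_gripper_width()*87,r.read_wrist_force())
R_,o_=scanpose(.12); pp,oo=tcp(R_,o_+[0,0,.06],G); r.movep(pp,oo)
R_,o_=scanpose(.08); pp,oo=tcp(R_,o_+[0,0,.03],G); r.move_l(pp,oo,v=.15)
d=grab(r,'side'); C=cloud(d); t=grab(r,'top'); print(r.read_clock(),r.read_position(),pp)
W=o_+[0,0,.03]+R_@[.062,0,.018]; E=o_+[0,0,.03]+R_@[-.085,0,.016]; L=st([-.038,0,.074])
for q_ in (W,E,L,o_+[0,0,.03]+R_@[.062,-.033,.036]): print(q_.round(3),((proj(d,q_)-[200,110])*4).round(0), proj(t,q_).round(0))
save('scan.png',d['image'][110:250,200:370],4)
E
```

```text
w 35.71096503045481 [-0.51504121  0.44691333 -2.202619  ]
33.8583 [0.46504051 0.01721009 0.13176212] [0.46514307 0.01687745 0.13095393]
[0.529 0.035 0.131] [[246. 379.]] [[262. 227.]]
[ 0.395 -0.003  0.18 ] [[100. 412.]] [[275. 275.]]
[0.601 0.056 0.074] [[317. 391.]] [[255. 206.]]
[0.544 0.005 0.148] [[279. 379.]] [[273. 221.]]
```

View pics/scan.png

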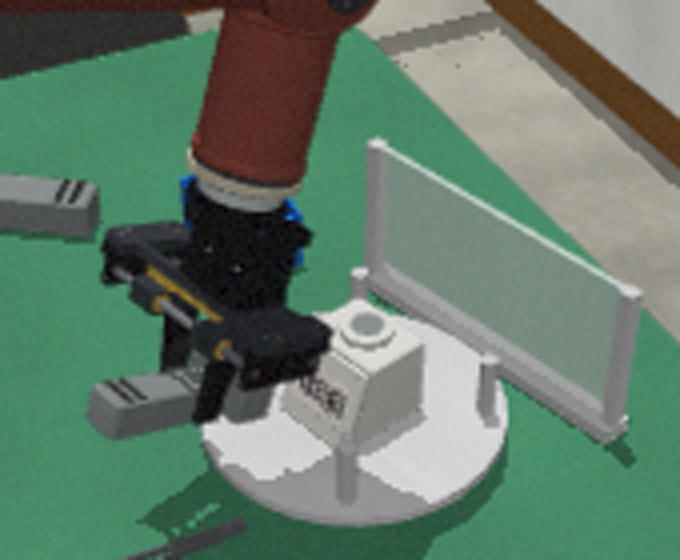

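The scanner is held level, with its tail at about (97,412), matching the prediction. I'll check the pose by taking the cloud into the assumed scanner frame.

Run:
```python
from h import *
R_,o_=scanpose(.08); o_=o_+[0,0,.03]
for n in('side','top'):
    d=load(n); C=cloud(d); im=d['image'].astype(int); L=(C-o_)@R_
    grey=(abs(im[...,0]-im[...,1])<14)&(im.sum(-1)>240)&(d['range_z']>.1)
    m=grey&(L[...,0]>-.11)&(L[...,0]<.075)&(abs(L[...,1])<.045)&(L[...,2]>-.02)&(L[...,2]<.05)
    P=L[m]; print(n,m.sum(),P.min(0).round(4),P.max(0).round(4))
    if len(P):
        top=P[(P[:,0]<-.02)&(P[:,0]>-.08)&(P[:,2]>.024)]; 
        if len(top)>8: A=np.c_[top[:,0],top[:,1],np.ones(len(top))]; print('top plane',len(top),np.linalg.lstsq(A,top[:,2],rcond=None)[0].round(4), 'y range',np.percentile(top[:,1],[2,98]).round(4),'xmin',np.percentile(P[:,0],[1,3]).round(4))
        hd=P[P[:,0]>.02]
        if len(hd): print('head',len(hd),hd.min(0).round(4),hd.max(0).round(4))
    # label
    S=(C-np.r_[AX,0])@Rz(YAW); k=(im.sum(-1)<330)&(abs(S[...,0]+.038)<.02)&(abs(S[...,1])<.036)&(abs(S[...,2]-.074)<.022)&(d['range_z']>.1)
    if k.sum(): print('label bars',k.sum(),S[k].mean(0).round(4))
```

```text
side 289 [-0.0884 -0.0357  0.002 ] [0.0609 0.0285 0.036 ]
top plane 94 [-0.0055  0.0393  0.0322] y range [-0.0188  0.0131] xmin [-0.0879 -0.0871]
head 65 [ 0.0219 -0.0357  0.002 ] [0.0609 0.0285 0.036 ]
label bars 42 [-0.0372 -0.0046  0.0746]
top 189 [-0.0892 -0.0078  0.0098] [0.0092 0.0159 0.0359]
top plane 117 [-0.0052 -0.0912  0.0317] y range [-0.0033  0.0153] xmin [-0.0885 -0.088 ]
```

The pose agrees within about 3 mm, with the scanner sitting 2.5 mm back in the jaws, and I'll compensate for that. Now lower, hold, and back off.

```bash
echo 'G=[.0025,0,-.005]' >> h.py
python3 - <<'E'
from bench import r; from h import *
R_,o_=scanpose(.08); pp,oo=tcp(R_,o_,G); print(r.move_l(pp,oo,v=.08,stop_force=8))
r.pause(.3); print(np.array(r.read_position())-pp,(R.from_quat(r.read_eef_rot())*R.from_quat(oo).inv()).magnitude()); r.pause(2.4)
R2,o2=scanpose(.13); p2,_=tcp(R2,o2+[0,0,.06],G); r.move_l(p2,oo,v=.2)
print(r.read_clock(),r.read_gripper_width()*87,pegs(r))
d=Rz(TY)[:,0]*.00575
p3,o3=tcp(Rz(TY),TRAY+d,G); print(r.ik(p3,o3))
r.movep(p3+[0,0,.12],o3); print(r.read_clock(),r.read_joints())
r.move_l(p3+[0,0,.02],v=.2)
print(r.move_l(p3+[0,0,-.006],v=.03,stop_force=5),np.array(r.read_position())-p3,np.round(r.read_wrist_force(),1),r.read_clock())
s=grab(r,'side'); save('tray.png',s['image'][260:360,230:340],6)
E
```

```text
False
[1.68303752e-04 6.38713857e-05 2.67602831e-04] 0.00051312906710541
37.6917 35.831951125606764 [np.float64(60.75), np.float64(152.48)]
[ 1.12945685  0.46796047 -0.75673596  1.88066897  0.39159579  0.94653799
  1.64710222]
38.95 [ 1.2011372   0.3180559  -0.82807698  1.7804346   0.2533767   1.15476556
  1.7522033 ]
True [-1.79266964e-04 -9.96481654e-06 -3.19252698e-04] [-1.  -0.2  3.8] 40.2583
```

View pics/tray.png

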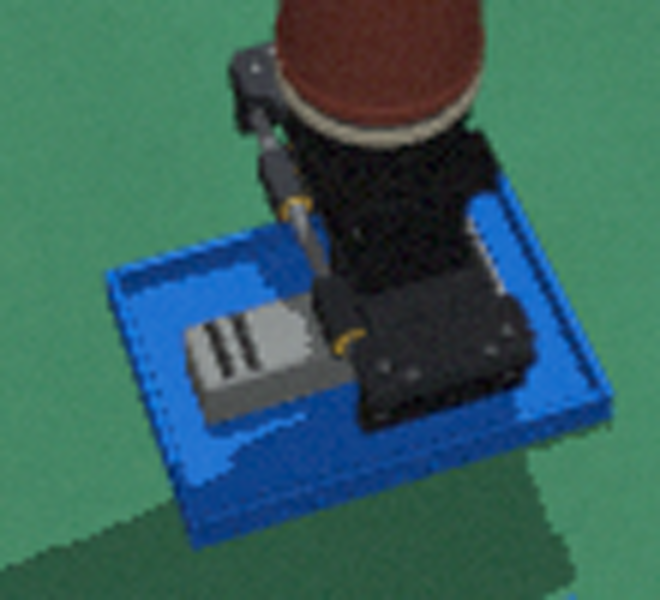

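The scanner lies in the tray along its length and touched the floor at the expected height. Release, retreat and measure.

Run:
```python
from bench import r; from h import *
r.set_gripper(.6); p=np.array(r.read_position()); r.move_l(p+[0,0,.14],v=.15)
r.movep([.45,.2,.3],qd(SY+90)); 
AX[:]=[.636,.0638]
print(pegs(r)); d=load('top'); C,box=masks(d); Z=C[...,2]; im=d['image'].astype(int)
grey=(abs(im[...,2]-im[...,0])<25)
rect('scanner',C,comp(box(480,568,310,420)&grey&(Z>.02)&(Z<.08)))
rect('wall',C,comp(box(480,568,310,420)&~grey&(Z>.014)&(Z<.03)))
rect('bottle',C,comp(box(525,585,240,295)&(Z>.03)&(Z<.3)))
print(r.read_clock()); save('end.png',d['image'],1.4)
```

```text
[np.float64(-28.91), np.float64(60.82), np.float64(-118.83), np.float64(150.99)]
scanner [ 0.452  -0.3029] [0.0612 0.1427] 84.06 z [0.0303 0.0374 0.0452] 675
wall [ 0.4556 -0.3053] [0.1416 0.2005] 83.23 z [0.015  0.0187 0.0251] 408
bottle [ 0.6415 -0.3482] [0.08   0.0471] 11.43 z [0.048  0.1356 0.1959] 726
43.9833
```

View pics/end.png

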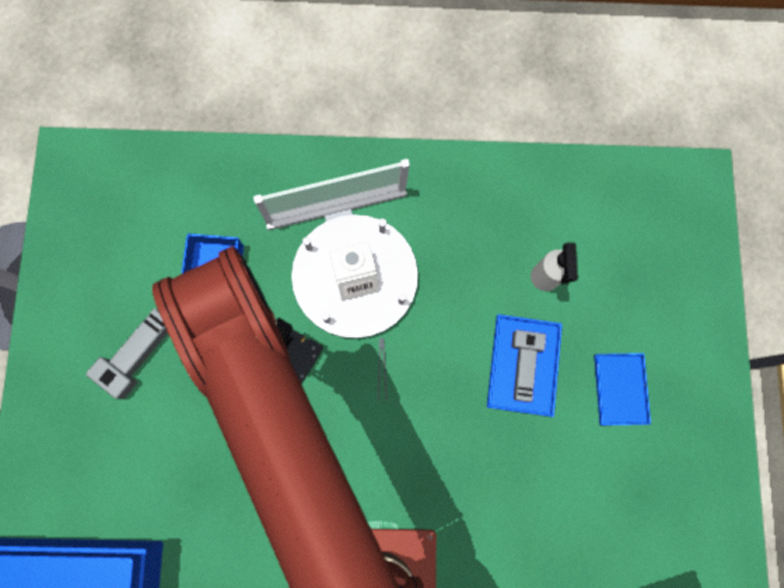

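The scanner lies at (527,365), within 4 mm and 1° of the tray's middle and axis. The label at (360,288) faces the front, and the bottle and tweezers haven't moved. The arm hides part of the bin, but nothing went near it.

```bash
python3 -c "
from bench import r; print(r.job_done())"
```

```text
the job is handed in; nothing more can be done
None
```

Handed in at about 44 s: the label faces the open front to within about 0.5°, the scanner was held steady about 80 mm from it for 2.7 s, and it now lies flat in the blue tray within about 4 mm of the middle and 1° of its length; the first grasp closed on air and was redone.

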